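Clamp the recipe-card stand and hold a spring clip open round the card

ROBOT

A 6-joint arm with a two-finger parallel gripper is mounted at the origin on the work surface. World frame = base frame: x ahead of the robot, y to its left, z up, the work surface at z = 0. Lengths are in mm, angles in rad, forces in N, time in s.
With the tool pointing down it reaches from about 350 to 875 mm from the base axis. Payload 4.2 kg.
Tool frame: the origin (TCP) lies midway between the tips of the shut fingers; the grasp point (between the pads) lies 19 mm behind it; z points along the fingers, y is the direction in which the jaws open and shut (so a half turn about z gives the same grasp; the last joint's range is limited). The gripper opens to 85 mm and grips with 20 to 120 N. Pads are 22 mm wide; open, the fingers measure 114 mm over their backs; the gripper's body (76 mm by 85 mm) begins 54 mm behind the grasp point. The pads swing forward as they close: fully open they stand 13 mm farther back than shut.
Start: joints at [-0.856, 0.385, 0.008, 0, -1.194, -0.259], TCP at [275.124, -561.165, 231.312] pointing down, gripper open.
Joint ranges: [-3.14, 3.14], [-1.21, 2.06], [-1.07, 1.41], [-3.16, 2.05], [-2.99, -0.16], [-3.1, 3.1]. Speed limits (rad/s): [2.79, 2.79, 3.14, 3.14, 3.14, 3.14].

INTERFACE

Orientations are given as a unit quaternion [x, y, z, w].
In Python, from bench import arm gives the robot as it stands. The module is installed in compiled form; this text tells all that it offers.
- The arm moves only by the tool drive_tool, never from a script. Its argument "moves" is a list that holds one entry, the list of rows, each a list of 7 numbers: the opening, from 0 (shut) to 1 (fully open), then the shift along the tool's x, y, z in m, then the turn, a rotation vector about the tool's x, y, z in rad. In form: [[[hand, dx, dy, dz, wx, wy, wz], ...]]. A call has 1 to 20 rows; each row shifts and turns the pose as measured when the row begins, along the tool's axes as they then stand; what a row does not reach is not made up. A row lasts 1/10 s, in which the tool goes at most 50 mm and 8.59 degrees, less where a joint would pass 70% of its speed; a pose out of reach is approached as far as the arm can. A call with a gripper value outside its range is refused whole. The fingers move at their own pace and stop on an object; the grip force is fixed at half the most. Time passes only in rows, so rows that do not move let the fingers close. It gives the time, the measured TCP pose, the force and the opening at its end, in the units of the state.
- arm.read_state(): the state, without advancing time (a new reading comes with each control period).
- arm.get_image(name): name is "scene" or "top" or "wrist"; returns (picture, depth): 384x512x3 uint8, red, green, blue; 384x512 float32, mm along the optical axis (not along the pixel's ray), 0 where there is no reading.
- arm.camera_params(name): a dict with "fov_y" (degrees; the focal length in pixels is half the picture's height over the tangent of half this angle, whatever the lens; pixels are square), "cx", "cy" (the principal point, pixels), "world_from_camera" (4x4, takes a point from camera to world coordinates); the wrist camera has in their place "T_tool_cam" (4x4, takes a point from camera to tool coordinates, whose origin is the TCP and whose axes are the flange's). Camera axes: x right, y down, z forward; pixel columns grow to the right and rows downward; lengths in mm; the calibration is good to about 2 mm. A picture is of the moment at which its call begins: read the wrist's pose just before it. camera_params takes no time and is no camera call.
- arm.job_done(): hands the job in, once; it reports no verdict.
The state is a dict: "clock": time; "joints": joint angles; "joint_vel": joint speeds; "joint_efforts": joint torques, N m; "position": TCP position; "ee_rot": TCP orientation; "contact_force": force on the tool from outside, world axes, zero at the start; "wrist_torque": the same for the moment, N m; "gripper_width": finger opening in mm.
Only numpy, scipy, OpenCV 4.12 (cv2) and the standard library are available. Lean on these libraries where they do the work, as an engineer would, in place of code of your own. Each camera call takes 0.05 s, during which the arm holds its last target.

TASK

Crank the screw clamp's handle clockwise (from above) until it stops, so that its pad presses the foot of the recipe-card stand to the counter, without shifting the stand. Then pick up the steel spring clip by its two handles, squeeze it wide open and bring it, level and jaws first, around the card's free upright edge about half-way up: a jaw on each side, tips a good 2 cm past the edge, not pressing on the card. Finish holding it there in the air, squeezed open and not let go, and leave the other kitchen things where they are.

Things in the scene. Friction and masses are not known exactly. Their poses are not given: they have to be found in the camera images.
- clamp_axis (a point): Point on the counter under the vertical screw axis of the dark steel screw clamp, which is fixed to the counter. Axes turn with the clamp: z up; the clamp's column stands at +y (57 to 83 mm from the axis, 66 mm high) and its arm reaches from there over the axis, top at 72 mm. The card stand lies under the screw and extends to -y.
- knob (a point): Centre of the crank's dark wooden knob, an upright cylinder 18 mm in diameter and 42 mm high that spins freely on its pin, so it can be gripped from above and led round without turning the gripper. It stands on the steel crank arm (14 mm wide, its top 21 mm below this point), 38 mm from the screw axis. Knob and screw sink 10 mm per clockwise turn.
- clamp_crank (a joint): Turn of the crank in rad, growing clockwise seen from above; 0 = screw fully up, 9.42 (1.5 turns) = end stop. The pad meets the foot at about 7.85 and is pressed on it by about 7 N at the stop (sprung pad). It starts between 1.5 and 5 and stays where it is left. Cranking takes about 1 N at the knob.
- clamp_pad: Black round pad, 30 mm in diameter, at the lower end of the clamp's screw; origin at the centre of its lower face. It faces the end of the stand's foot.
- stand: Recipe-card stand, loose, 250 g: wooden foot 60 (x) by 210 (y) by 14 mm with a stiff upright card on its middle line. Origin on the counter under the clamped end of the foot, near the screw axis; z up. The foot runs from y = +25 to -185 mm, the card from y = -85 to -185 mm, 4 mm thick; its top is 124 mm above the counter.
- card_edge (a point): Middle (half-way up, 69 mm above the counter) of the card's free upright edge, the one away from the clamp. Axes are the stand's: x across the card's thickness, +y from the edge into the card, z up.
- clip_pivot (a point): Pivot centre of the steel spring clip, half-way up (17 mm above the counter). The clip lies on its side, pivot upright, 105 mm long, 34 mm high, 60 g. Axes belong to half A: while closed, +x points to the jaws (tips at x = 47 mm), and two flat handle plates splay to -x, at +y and -y: 47 mm over their outer faces at x = -40, 57 mm at their ends (x = -59 mm).
- jaw_a (a point): Inner tip of jaw A (the half on the +y side of the clip), half-way up. Fully open, the tip is 45 mm ahead of the pivot and 13 mm from the clip's middle plane.
- jaw_b (a point): Inner tip of jaw B, the other half; mirror image of jaw A. Fully open the two inner tips are 26 mm apart.
- clip_b (a joint): Opening angle between the clip's halves, rad: 0 closed, 0.54 fully open (stop). Squeezing the handles together opens it against a spring: 5 to 9 N at 40 mm behind the pivot. Fully open, the handle plates are parallel, 26 mm over their outer faces, 14 to 58 mm behind the pivot, and each half has turned 0.27 rad.
- clip: The same spring clip; origin at the lower end of the pivot (17 mm below point clip_pivot when lying).
- jar: Bystander: glass jar with a metal twist cap, 72 mm in diameter, 100 mm high; origin under its centre.
- mug: Bystander: white mug, 76 mm in diameter, 85 mm high; origin under its centre.
- pan_lid: Bystander: aluminium saucepan lid, 168 mm in diameter, 46 mm high with its knob; origin under its centre.
- strainer: Bystander: steel tea strainer, bowl 64 mm in diameter and 24 mm high, handle to +x up to 115 mm; origin under the bowl.
- spoon: Bystander: wooden spoon, 240 mm long, lying flat; origin under its middle.
- tin: Bystander: small aluminium spice tin, 44 mm in diameter, 45 mm high; origin under its centre.
Mind the look-alikes: they are no part of the job. What is shaped like the stand but purple is not meant.

How it is judged (in metres and radians):
On the way, in this order (a step that is already met when the one before it is completed fails the run):
1. the clamp is cranked to its stop and its pad presses on the stand's foot (contact force between clamp_pad and stand above 3 N and value of joint clamp_crank above 8.9 rad), for 0.2 s.
2. the clip is squeezed open and lifted off the counter (value of joint clip_b above 0.4 rad and contact force between the fingers and clip above 3 N and height (world z) of clip above 0.02 m), for 0.2 s.
At the end, for the whole second after the job is handed in: Crank past 8.9 rad, pad on foot over 3 N; card edge moved under 20 mm; fingers hold the clip (over 3 N), open over 0.40 rad, underside over 20 mm up, still; jaw tips either side of the card, over 5 mm off its middle plane, 10 to 45 mm past the edge, within 30 mm of mid-height; under 1 N on it (all of step 1 and all of step 2 and ((x of jaw_a in the frame of card_edge above 0.005 m and x of jaw_b in the frame of card_edge below -0.005 m) or (x of jaw_b in the frame of card_edge above 0.005 m and x of jaw_a in the frame of card_edge below -0.005 m)) and y of jaw_a in the frame of card_edge between 0.01 and 0.045 m and z of jaw_a in the frame of card_edge between -0.03 and 0.03 m and y of jaw_b in the frame of card_edge between 0.01 and 0.045 m and z of jaw_b in the frame of card_edge between -0.03 and 0.03 m and contact force between clip and stand below 1 N and linear speed of clip below 0.03 m/s and distance of card_edge from where it was at the start of the episode below 0.02 m); the arm keeps its last pose, push and grip.
It fails at once if another kitchen thing is knocked away (moved over 30 mm) (distance of any of jar, mug, pan_lid, strainer, spoon, tin from where it was at the start of the episode above 0.03 m).
It fails at once if the stand is shifted by more than 20 mm (distance of card_edge from where it was at the start of the episode above 0.02 m).
It also fails if it takes over 64 s, if anything falls off the work surface, if the arm or the gripper's body presses on something with over 40 N, if the wrist force passes 120 N, or if a joint passes its speed limit or range.

## Working session

There is one attempt and no reset: what is moved stays moved. The work goes in short steps, Python scripts to look and compute and a tool call to move; the robot and the scene stay as the last step left them, time stands still between calls to the robot, and variables do not carry over. Pictures are saved under pics/ and viewed, and the job is handed in when it is done.

Besides the shell and the picture viewer there is one more tool, called as name(argument=value, ...), one argument or row to a line, values as JSON. drive_tool: Moves the arm, as the interface text tells. Its arguments: {"type":"object","properties":{"moves":{"type":"array","items":{"type":"array","items":{"type":"array","items":{"type":"number"}}}}},"required":["moves"]}

```bash
mkdir -p pics
cat > h.py <<'E'
import numpy as np, cv2
from bench import arm
from scipy.spatial.transform import Rotation as R
def cam(name):
    s=arm.read_state(); p=arm.camera_params(name); im,d=arm.get_image(name)
    if 'world_from_camera' in p: T=np.array(p['world_from_camera'])
    else:
        W=np.eye(4); W[:3,:3]=R.from_quat(s['ee_rot']).as_matrix(); W[:3,3]=s['position']; T=W@np.array(p['T_tool_cam'])
    f=im.shape[0]/2/np.tan(np.radians(p['fov_y'])/2)
    return im,d,T,f,p['cx'],p['cy']
def cloud(d,T,f,cx,cy):
    v,u=np.mgrid[:d.shape[0],:d.shape[1]]
    P=np.stack([(u-cx)/f*d,(v-cy)/f*d,d,np.ones_like(d)],-1)@T.T
    P=P[...,:3]; P[d==0]=np.nan; return P
def save(im,n,s=1.5,crop=None):
    if crop: im=im[crop[1]:crop[3],crop[0]:crop[2]]
    cv2.imwrite('pics/'+n+'.png',cv2.resize(im[...,::-1],None,fx=s,fy=s,interpolation=cv2.INTER_CUBIC))
E
python3 - <<'E'
from h import *
for n in ['scene','top']:
    im,d,T,f,cx,cy=cam(n); np.savez(n,im=im,P=cloud(d,T,f,cx,cy),d=d); save(im,n); print(n,T.round(2),f,arm.camera_params(n))
print(arm.read_state(), arm.camera_params('wrist'))
E
```

```text
scene [[ 4.10000e-01  7.70000e-01 -4.90000e-01  1.15675e+03]
 [ 9.10000e-01 -3.50000e-01  2.10000e-01 -2.09190e+02]
 [-1.00000e-02 -5.30000e-01 -8.50000e-01  1.08443e+03]
 [ 0.00000e+00  0.00000e+00  0.00000e+00  1.00000e+00]] 386.86101427905965 {'fov_y': 52.79061840557433, 'cx': 261.8665270368385, 'cy': 196.7725636161543, 'world_from_camera': array([[ 4.09039602e-01,  7.72914282e-01, -4.85067125e-01,
         1.15675289e+03],
       [ 9.12428328e-01, -3.53823656e-01,  2.05629197e-01,
        -2.09194250e+02],
       [-1.26944798e-02, -5.26699471e-01, -8.49956774e-01,
         1.08443168e+03],
       [ 0.00000000e+00,  0.00000000e+00,  0.00000000e+00,
         1.00000000e+00]])}
top [[-0.00000e+00 -1.00000e+00  5.00000e-02  5.05810e+02]
 [-1.00000e+00 -0.00000e+00 -1.00000e-02  4.40300e+01]
 [ 1.00000e-02 -5.00000e-02 -1.00000e+00  1.10385e+03]
 [ 0.00000e+00  0.00000e+00  0.00000e+00  1.00000e+00]] 396.9129830707654 {'fov_y': 51.629194187844654, 'cx': 256.7893027178272, 'cy': 190.60856586769907, 'world_from_camera': array([[-3.52495135e-04, -9.98768628e-01,  4.96095023e-02,
        
[... 738 characters left out ...]
34289904]), 'ee_rot': array([-2.25873050e-01,  9.74156262e-01,  9.24354875e-04, -2.95613772e-04]), 'contact_force': array([-0.5966429 , -0.47279362, -0.10642445]), 'wrist_torque': array([-0.04585306, -0.00225665,  0.00352282]), 'gripper_width': 85.38925214828815} {'fov_y': 59.05927457980762, 'cx': 246.20416496893054, 'cy': 192.88465476444065, 'T_tool_cam': array([[-2.92762332e-04, -9.52539472e-01, -3.04414962e-01,
         7.88409646e+01],
       [ 9.99999956e-01, -2.92530902e-04, -4.63679199e-05,
        -9.83313768e-01],
       [-4.48835095e-05, -3.04414962e-01,  9.52539516e-01,
        -1.42340812e+02],
       [ 0.00000000e+00,  0.00000000e+00,  0.00000000e+00,
         1.00000000e+00]])}
```

View pics/scene.png

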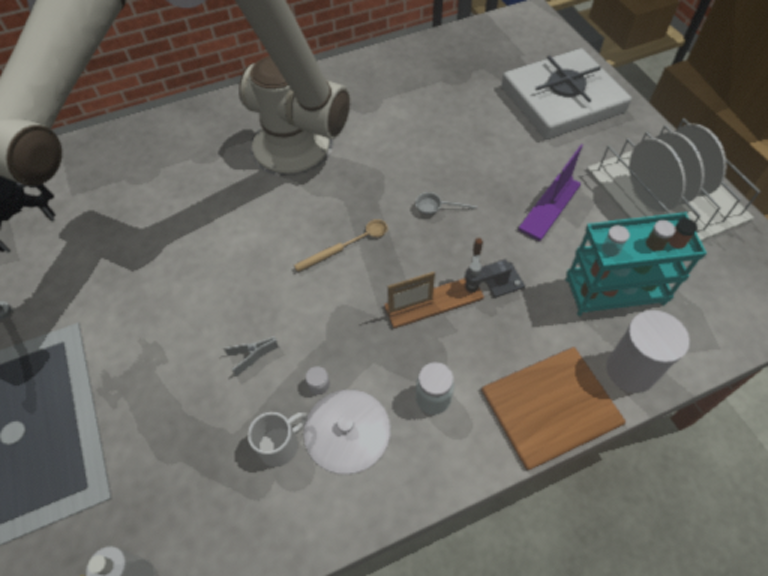

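View pics/top.png

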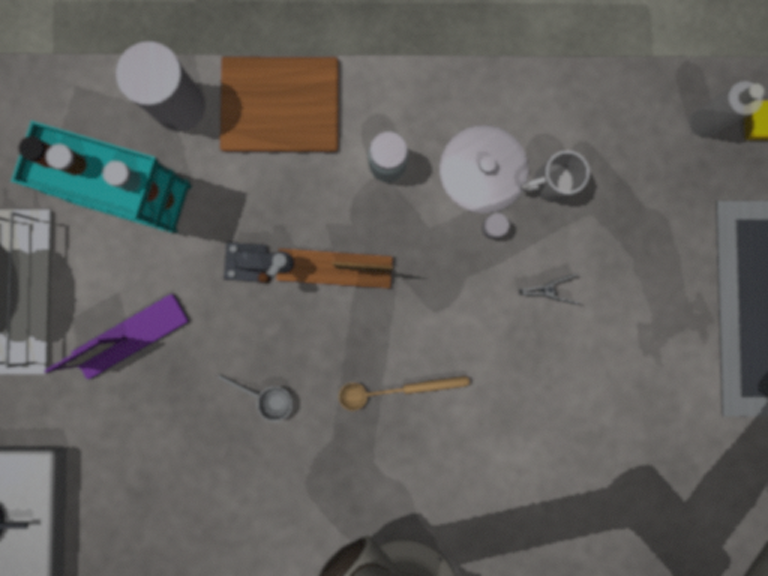

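Run:
```python
from h import *
z=np.load('top.npz'); im,P=z['im'],z['P']
save(im,'c1',6,(140,150,270,210)); save(im,'c2',8,(330,140,400,210))
for a in [(145,200,150,210),(335,395,178,210)]:
    x0,x1,y0,y1=a
Z=P[...,2]
print('heights clamp/stand'); print(Z[160:194:2,146:290:4].round(0).astype(int))
print('clip'); print(Z[180:206:1,340:394:3].round(0).astype(int))
```

```text
heights clamp/stand
[[                   1                    0                    0
                    -2                   -1                   -1
                    -3                    2                   -3
                     0                    0                   -1
                     1                   -2                    2
                    -1                   -1                    1
                     0                   -2                   -3
                     1                    1                    0
                     2                   -2                    0
                    -4                   -1                    1
                    -3                   -1                   -3
                     1                    0                   -2]
 [                  -2                    8                    9
                     9                    8                    7
                    -2                   -3                    1
                     1                    0                   -2
                    -1                 
[... 13045 characters left out ...]
 2 -3  1 -5]
 [ 0 -1 11 32 33 35 33 34 34 37 -1  0 -1 -4  1 -2 -3 -2]
 [-5  0  9  1  6 16 20 29 34 34 -4 -2  0 -2 -2 -2  0  2]
 [-3 -3 -3 -2 -2  2 -3 -3 15 34 -1  1  0  0  0 -3 -3  0]
 [ 1  0 -3  0 -1 -2  0  1 -3 21 31  0  0  0  0  0 -1 -5]
 [ 3  1  0  0  3 -2  0  1 -1 -2 16 36 35 -4 -2  0  0 -1]
 [ 0 -3  1 -1  0 -4 -3  4 -1 -1  1 10 29 33  3 -1  0  1]
 [ 0  4  2  0 -2  1 -3  0  2  2  0  0 -1 20 33 30 -1 -2]
 [-3  3 -3 -1 -1 -2 -1  1  0  1  1 -6 -3 -1 10 33 -1  0]
 [ 0  2 -2 -1  2 -1  0 -1 -2  1  1 -2  0 -1 -6 -2  0  0]
 [ 0  0  1  2 -3 -1  0 -4  0  0  0 -3 -1  4  1 -2  1 -5]
 [-2  0  4 -2  0  2 -2 -3 -2  0 -2 -3  1 -1 -1 -2  3 -3]]<stdin>:7: RuntimeWarning: invalid value encountered in cast
```

View pics/c1.png

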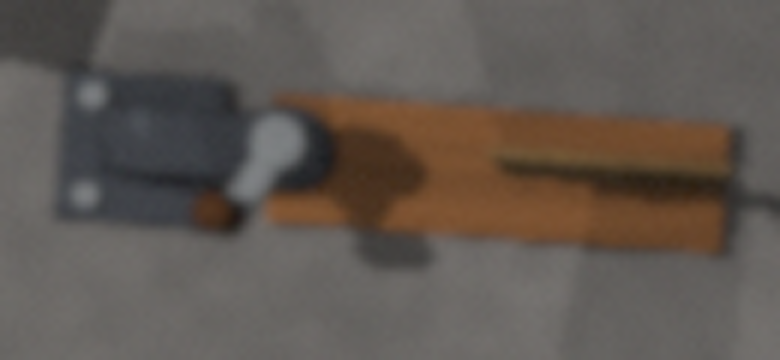

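View pics/c2.png

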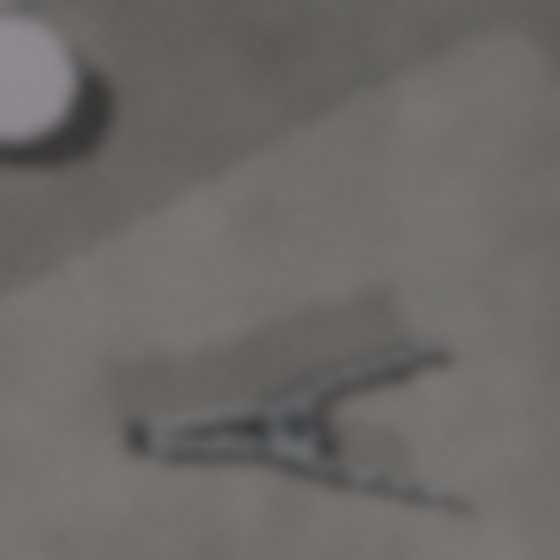

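Run:
```python
from h import *
z=np.load('top.npz'); im,P=z['im'],z['P']
def sel(u0,u1,v0,v1,z0,z1):
    Q=P[v0:v1,u0:u1].reshape(-1,3); return Q[(Q[:,2]>z0)&(Q[:,2]<z1)]
foot=sel(186,290,155,200,9,19)
print('foot',cv2.minAreaRect(foot[:,:2].astype(np.float32)))
c=sel(220,290,155,200,112,130); print('card top',c.mean(0),cv2.minAreaRect(c[:,:2].astype(np.float32)), len(c))
vx=cv2.fitLine(c[:,:2].astype(np.float32),cv2.DIST_HUBER,0,.01,.01).ravel();print(vx)
col=sel(146,172,150,196,58,76); print('colum',cv2.minAreaRect(col[:,:2].astype(np.float32)))
k=sel(165,190,175,196,124,150); print('knob',k.mean(0),np.median(k,0),k.min(0),k.max(0),len(k))
a=sel(165,205,160,196,84,110); print('crank',cv2.minAreaRect(a[:,:2].astype(np.float32)),a.mean(0),np.median(a[:,2]))
h=sel(165,205,160,180,96,110);print('hub hi',h.mean(0))
cl=sel(340,396,180,206,28,40); print('clip',cv2.minAreaRect(cl[:,:2].astype(np.float32)),cl[:,1].min(),cl[:,1].max())
Q=cl[np.argsort(cl[:,1])]
for y in np.arange(Q[0,1],Q[-1,1],8):
    s=Q[(Q[:,1]>=y)&(Q[:,1]<y+8)]; print(y.round(1),s[:,0].min().round(1),s[:,0].max().round(1),len(s))
```

```text
foot ((594.0531005859375, 126.70873260498047), (205.72799682617188, 60.26329040527344), 85.9806900024414)
card top [589.63418517  71.85539293 122.22545585] ((589.9596557617188, 72.49909210205078), (99.59375762939453, 4.04518461227417), 85.85057830810547) 81
[7.4924953e-02 9.9718916e-01 5.8959143e+02 7.2851532e+01]
colum ((605.0067138671875, 276.66461181640625), (39.718650817871094, 29.318370819091797), 89.44152069091797)
knob [568.08993048 233.30299795 134.66654919] [567.7159644  232.96376297 134.80852365] [560.22952924 226.26489869 128.41187627] [575.11772208 241.23233383 138.86527287] 42
crank ((584.3526611328125, 220.41213989257812), (21.591569900512695, 56.343135833740234), 67.82488250732422) [591.70963968 218.3228937   95.90270295] 96.10944724544277
hub hi [600.2804493  214.41643513  98.15803638]
clip ((563.6698608398438, -269.0240783691406), (104.10115051269531, 53.03058624267578), 79.474853515625) -315.8909470580448 -213.60535272056114
-315.9 528.2 582.7 7
-307.9 530.9 579.6 7
-299.9 533.6 577.2 6
-291.9 533.7 574.6 7
-283.9 536.2 571.6 7
-275.9 539.0 569.0 15
-267.9 541.7 566.2 26
-259.9 544.4 560.9 15
-251.9 544.3 558.0 8
-243.9 547.0 557.9 7
-235.9 547.1 557.8 7
-227.9 547.1 555.2 4
-219.9 547.0 555.3 9
```

```bash
cat >> h.py <<'E'
def yawR(deg): # tool down, tool x at world angle deg
    a=np.radians(deg); x=np.array([np.cos(a),np.sin(a),0]); z=np.array([0,0,-1.]); return np.stack([x,np.cross(z,x),z],1)
def plan(target,yaw,hand,n=None,maxstep=40,pad=0):
    s=arm.read_state(); p=s['position']; r=R.from_quat(s['ee_rot']); rt=R.from_matrix(yawR(yaw))
    w=(r.inv()*rt).as_rotvec(); t=np.array(target,float)
    n=n or int(max(1,np.ceil(np.linalg.norm(t-p)/maxstep),np.ceil(np.linalg.norm(w)/.14)))
    for i in range(n):
        ri=r*R.from_rotvec(w*i/n); d=ri.inv().apply((t-p)/n)/1000
        print([hand]+[float(round(q,4)) for q in d]+[float(round(q,3)) for q in w/n])
def st():
    s=arm.read_state(); m=R.from_quat(s['ee_rot']).as_matrix()
    print('t',round(s['clock'],2),'p',s['position'].round(1),'yaw',np.degrees(np.arctan2(m[1,0],m[0,0])).round(2),'z',m[:,2].round(3),'F',s['contact_force'].round(1),'w',round(s['gripper_width'],1),'j',s['joints'].round(2))
E
python3 - <<'E'
from h import *
plan([570,205,310],270,1,maxstep=45)
E
```

```text
[1, -0.0317, 0.0294, -0.0041, 0.0, 0.0, -0.059]
[1, -0.0333, 0.0275, -0.0041, 0.0, 0.0, -0.059]
[1, -0.0349, 0.0254, -0.0041, 0.0, 0.0, -0.059]
[1, -0.0363, 0.0234, -0.0042, 0.0, 0.0, -0.059]
[1, -0.0376, 0.0212, -0.0042, 0.0, 0.0, -0.059]
[1, -0.0388, 0.0189, -0.0042, 0.0, 0.0, -0.059]
[1, -0.0399, 0.0166, -0.0042, 0.0, 0.0, -0.059]
[1, -0.0408, 0.0143, -0.0042, 0.0, 0.0, -0.059]
[1, -0.0415, 0.0118, -0.0042, 0.0, 0.0, -0.059]
[1, -0.0422, 0.0094, -0.0042, 0.0, 0.0, -0.059]
[1, -0.0426, 0.0069, -0.0042, 0.0, 0.0, -0.059]
[1, -0.043, 0.0044, -0.0042, 0.0, 0.0, -0.059]
[1, -0.0432, 0.0019, -0.0042, 0.0, 0.0, -0.059]
[1, -0.0432, -0.0007, -0.0042, 0.0, 0.0, -0.059]
[1, -0.0431, -0.0032, -0.0042, 0.0, 0.0, -0.059]
[1, -0.0428, -0.0057, -0.0042, 0.0, 0.0, -0.059]
[1, -0.0424, -0.0082, -0.0042, 0.0, 0.0, -0.059]
[1, -0.0418, -0.0107, -0.0042, 0.0, 0.0, -0.059]
[1, -0.0411, -0.0131, -0.0042, 0.0, 0.0, -0.059]
```

Candidates:
- **Stand and clamp (scene picture):** the wooden stand with a card at about (430,298) sits under the dark clamp at (490,275). The purple look-alike is at (555,195) and is not meant.
- **Clip (top picture):** the steel clip at about (548,291) is the only one. The strainer at (275,402) is also steel, but it has a bowl.

The crops c1 and c2 confirm the choice. In c1 the pad and crank sit over the wooden foot at (275,140), with the knob at (215,210). In c2 the clip's jaws are at the left (135,435) and its handles splay to the right.

drive_tool(
  moves=[
    [[1,-0.0317,0.0294,-0.0041,0,0,-0.059],[1,-0.0333,0.0275,-0.0041,0,0,-0.059],[1,-0.0349,0.0254,-0.0041,0,0,-0.059],[1,-0.0363,0.0234,-0.0042,0,0,-0.059],[1,-0.0376,0.0212,-0.0042,0,0,-0.059],[1,-0.0388,0.0189,-0.0042,0,0,-0.059],[1,-0.0399,0.0166,-0.0042,0,0,-0.059],[1,-0.0408,0.0143,-0.0042,0,0,-0.059],[1,-0.0415,0.0118,-0.0042,0,0,-0.059],[1,-0.0422,0.0094,-0.0042,0,0,-0.059],[1,-0.0426,0.0069,-0.0042,0,0,-0.059],[1,-0.043,0.0044,-0.0042,0,0,-0.059],[1,-0.0432,0.0019,-0.0042,0,0,-0.059],[1,-0.0432,-0.0007,-0.0042,0,0,-0.059],[1,-0.0431,-0.0032,-0.0042,0,0,-0.059],[1,-0.0428,-0.0057,-0.0042,0,0,-0.059],[1,-0.0424,-0.0082,-0.0042,0,0,-0.059],[1,-0.0418,-0.0107,-0.0042,0,0,-0.059],[1,-0.0411,-0.0131,-0.0042,0,0,-0.059]],
  ],
)

```text
clock: 2.0
position: [556.8, 238.1, 307.4]
ee_rot: [0.722, -0.691, -0.008, 0.002]
contact_force: [1.0, -1.1, -0.1]
gripper_width: 85.2
```

Run:
```python
from h import *
st()
plan([565,205,310],270,1)
```

```text
t 2.0 p [556.8 238.1 307.4] yaw -87.48 z [-0.014  0.009 -1.   ] F [ 1.  -1.1 -0.1] w 85.2 j [ 0.66  0.32  0.1  -0.02 -1.36 -0.62]
[1, 0.0334, -0.0067, -0.003, 0.014, 0.009, 0.044]
```

drive_tool(
  moves=[
    [[1,0.0334,-0.0067,-0.003,0.014,0.009,0.044],[1,0,0,0,0,0,0]],
  ],
)

```text
clock: 2.2
position: [566.3, 211.0, 306.9]
ee_rot: [0.71, -0.705, -0.0, 0.001]
contact_force: [-0.4, -0.0, 0.3]
gripper_width: 85.9
```

Run:
```python
from h import *
st()
im,d,T,f,cx,cy=cam('wrist'); P=cloud(d,T,f,cx,cy); np.savez('w1',im=im,P=P); save(im,'w1'); st()
```

```text
t 2.2 p [566.3 211.  306.9] yaw -89.58 z [-0.002 -0.002 -1.   ] F [-0.4 -0.   0.3] w 85.9 j [ 0.62  0.31  0.09  0.   -1.35 -0.62]
t 2.25 p [566.  212.2 306. ] yaw -89.52 z [-0.003 -0.001 -1.   ] F [ 1.   0.6 -0.6] w 85.7 j [ 0.63  0.31  0.09 -0.   -1.35 -0.62]
```

View pics/w1.png

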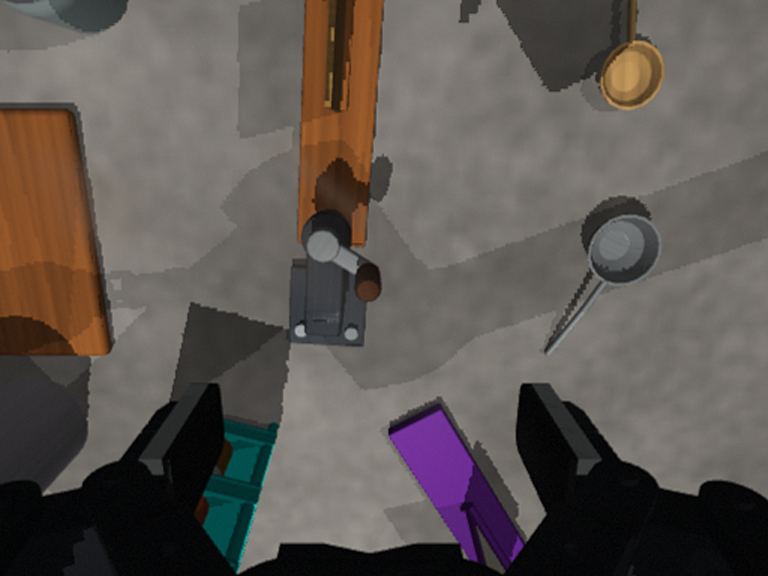

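The wrist picture shows the clamp hub at about (323,243), the wooden knob at (368,282), and the stand's foot going up to (340,0). The purple look-alike is at (455,480).

Run:
```python
from h import *
z=np.load('w1.npz'); im,P=z['im'],z['P']
def sel(u0,u1,v0,v1,z0,z1):
    Q=P[v0:v1,u0:u1].reshape(-1,3); return Q[(Q[:,2]>z0)&(Q[:,2]<z1)]
k=sel(230,262,170,206,100,150); print(np.sort(k[:,2]).round(0)[::max(1,len(k)//20)])
top=np.nanmax(k[:,2]); kt=k[k[:,2]>np.percentile(k[:,2],90)-4]; print('knob top',kt.mean(0),kt.min(0),kt.max(0),len(kt), cv2.minEnclosingCircle(kt[:,:2].astype(np.float32)))
a=sel(195,240,145,190,84,110); print('hub+arm z',np.percentile(a[:,2],[5,25,50,75,95]),cv2.minAreaRect(a[:,:2].astype(np.float32)))
hb=sel(200,232,148,178,95,110); print('hub', cv2.minEnclosingCircle(hb[:,:2].astype(np.float32)),np.median(hb,0),len(hb))
f_=sel(190,260,0,170,9,19); print('foot',cv2.minAreaRect(f_[:,:2].astype(np.float32)))
c=sel(190,260,0,90,115,130); print('card',c.mean(0),cv2.minAreaRect(c[:,:2].astype(np.float32)))
col=sel(185,245,170,232,60,76); print('clamp arm',cv2.minAreaRect(col[:,:2].astype(np.float32)),col[:,1].max())
ba=sel(185,250,165,236,5,14); print('base',cv2.minAreaRect(ba[:,:2].astype(np.float32)))
```

```text
[100. 105. 109. 114. 118. 122. 126. 130. 132. 133. 134. 134. 135. 135.
 135. 136. 136. 136. 136. 136. 137.]
knob top [566.35328596 230.81027131 135.21024255] [557.66891401 223.36599912 132.35553203] [574.31987505 239.89928637 137.41885096] 226 ((566.3345336914062, 231.245361328125), 8.722378730773926)
hub+arm z [91.52870172 93.9361259  96.92185348 97.86028354 98.84593239] ((590.0482788085938, 214.65582275390625), (23.44199562072754, 41.016292572021484), 67.45906829833984)
hub ((595.2590942382812, 213.94126892089844), 15.676115989685059) [598.21169202 210.90058302  97.6676622 ] 381
foot ((592.2089233398438, 132.84976196289062), (191.87786865234375, 60.15009689331055), 85.97415924072266)
card [589.0170524   90.32624406 122.98570523] ((589.3727416992188, 91.1976089477539), (57.17331314086914, 4.1942548751831055), 85.9630126953125)
clamp arm ((601.25, 259.63104248046875), (67.90859985351562, 30.01066017150879), 86.39350128173828) 293.6211343644187
base ((602.9943237304688, 288.963134765625), (74.79896545410156, 69.94110107421875), 86.5473403930664)
```

Run:
```python
from h import *
plan([566.5,231,160],270,.6,maxstep=36)
```

```text
[0.6, -0.0038, -0.0002, 0.0292, 0.001, -0.0, 0.002]
[0.6, -0.0038, -0.0002, 0.0292, 0.001, -0.0, 0.002]
[0.6, -0.0038, -0.0002, 0.0292, 0.001, -0.0, 0.002]
[0.6, -0.0038, -0.0002, 0.0292, 0.001, -0.0, 0.002]
[0.6, -0.0038, -0.0001, 0.0292, 0.001, -0.0, 0.002]
```

drive_tool(
  moves=[
    [[0.6,-0.0038,-0.0002,0.029,0.001,0,0.002],[0.6,-0.0038,-0.0002,0.029,0.001,0,0.002],[0.6,-0.0038,-0.0002,0.029,0.001,0,0.002],[0.6,-0.0038,-0.0002,0.029,0.001,0,0.002],[0.6,-0.0038,-0.0001,0.029,0.001,0,0.002],[0.6,0,0,0,0,0,0]],
  ],
)

```text
clock: 2.85
position: [565.4, 230.6, 156.3]
ee_rot: [-0.706, 0.709, -0.0, 0.001]
contact_force: [-0.9, -0.0, -0.8]
gripper_width: 51.3
```

Run:
```python
from h import *
st()
plan([566.5,231,101],270,.5,maxstep=21)
```

```text
t 2.85 p [565.4 230.6 156.3] yaw -90.26 z [ 0.001  0.001 -1.   ] F [-0.9 -0.  -0.8] w 51.3 j [ 0.65  0.42 -0.14  0.   -1.01 -0.66]
[0.5, -0.0001, -0.0003, 0.0184, -0.0, 0.0, -0.002]
[0.5, -0.0001, -0.0004, 0.0184, -0.0, 0.0, -0.002]
[0.5, -0.0001, -0.0004, 0.0184, -0.0, 0.0, -0.002]
```

drive_tool(
  moves=[
    [[0.5,-0.0001,-0.0003,0.018,0,0,-0.002],[0.5,0,-0.0003,0.018,0,0,-0.002],[0.5,0,-0.0003,0.016,0,0,-0.001],[0.5,0,0,0,0,0,0]],
  ],
)

```text
clock: 3.25
position: [568.6, 231.1, 108.1]
ee_rot: [0.708, -0.707, 0.001, -0.004]
contact_force: [-0.0, -0.1, -0.3]
gripper_width: 42.8
```

Run:
```python
from h import *
st()
im,d,T,f,cx,cy=cam('wrist'); save(im,'w2')
```

```text
t 3.25 p [568.6 231.1 108.1] yaw -89.9 z [ 0.007  0.003 -1.   ] F [-0.  -0.1 -0.3] w 42.8 j [ 0.65  0.47 -0.19  0.   -0.9  -0.65]
```

View pics/w2.png

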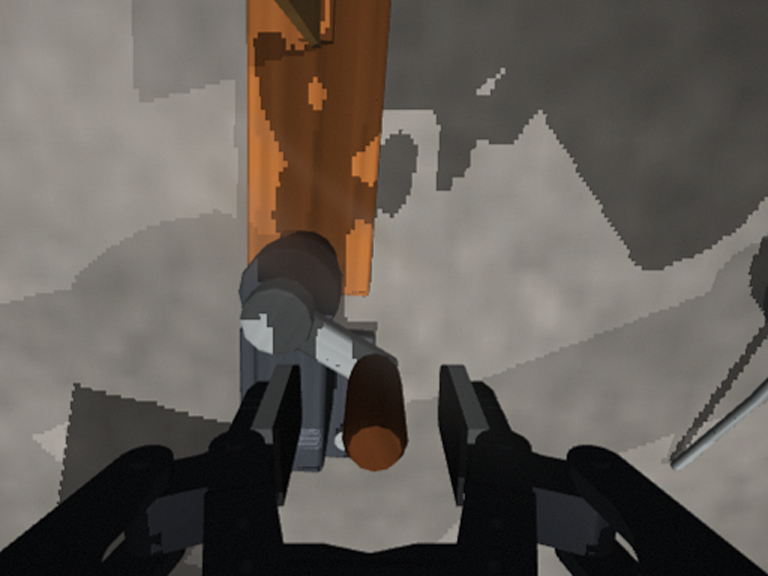

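The picture shows the knob at (375,420) standing between the open pads at x of about 275 and 455, so I lower 7 mm and close.

drive_tool(
  moves=[
    [[0.5,0,0.002,0.006,0,0,0],[0,0,0,0,0,0,0],[0,0,0,0,0,0,0],[0,0,0,0,0,0,0]],
  ],
)

```text
clock: 3.7
position: [569.1, 232.7, 107.9]
ee_rot: [0.708, -0.706, 0.003, -0.008]
contact_force: [1.4, -0.6, -5.4]
gripper_width: 15.9
```

Run:
```python
from h import *
st()
```

```text
t 3.7 p [569.1 232.7 107.9] yaw -89.87 z [ 0.015  0.008 -1.   ] F [ 1.4 -0.6 -5.4] w 15.9 j [ 0.65  0.47 -0.19  0.   -0.89 -0.65]
```

```bash
cat >> h.py <<'E'
AX=np.array([598.3,210.])
def crank(n,step=12,z=None,gain=1.,th=None):
    st(); s=arm.read_state(); p=s['position']; m=R.from_quat(s['ee_rot']); v=p[:2]-AX
    t0=np.degrees(np.arctan2(v[1],v[0])); print('theta',t0.round(1),'r',np.linalg.norm(v).round(1))
    if th is not None: t0=th
    w=(m.inv()*R.from_matrix(yawR(270))).as_rotvec(); q=p.copy(); rr=R.from_matrix(yawR(270))
    for i in range(n):
        t=np.radians(t0-step*(i+1)); g=np.array([*(AX+38*np.array([np.cos(t),np.sin(t)])),q[2]-step/36.])
        d=(g-q)*gain/1000; q=g; d=rr.inv().apply(d)
        print([0]+[float(round(x,4)) for x in d]+([float(round(x,3)) for x in w] if i==0 else [0,0,0]),end=', ')
    print()
E
python3 -c "
from h import *
crank(6)"
```

```text
t 3.7 p [569.1 232.7 107.9] yaw -89.87 z [ 0.015  0.008 -1.   ] F [ 1.4 -0.6 -5.4] w 15.9 j [ 0.65  0.47 -0.19  0.   -0.89 -0.65]
theta 142.1 r 37.0
[0, -0.0064, -0.0047, 0.0003, -0.015, 0.008, 0.002], [0, -0.0045, -0.0066, 0.0003, 0, 0, 0], [0, -0.003, -0.0074, 0.0003, 0, 0, 0], [0, -0.0014, -0.0078, 0.0003, 0, 0, 0], [0, 0.0003, -0.0079, 0.0003, 0, 0, 0], [0, 0.0019, -0.0077, 0.0003, 0, 0, 0],
```

drive_tool(
  moves=[
    [[0,-0.006,-0.0047,0.0003,-0.008,0.004,0.001],[0,-0.0045,-0.0066,0.0003,0,0,0],[0,-0.003,-0.0074,0.0003,0,0,0],[0,-0.0014,-0.0078,0.0003,0,0,0],[0,0.0003,-0.0079,0.0003,0,0,0],[0,0.0019,-0.0077,0.0003,0,0,0]],
  ],
)

```text
clock: 4.3
position: [613.4, 245.2, 105.8]
ee_rot: [0.708, -0.707, 0.001, -0.001]
contact_force: [-1.9, -4.1, 1.1]
gripper_width: 16.0
```

```bash
python3 -c "
from h import *
crank(6)"
```

```text
t 4.3 p [613.4 245.2 105.8] yaw -89.9 z [ 0.003  0.    -1.   ] F [-1.9 -4.1  1.1] w 16.0 j [ 0.63  0.55 -0.06  0.   -0.96 -0.62]
theta 66.8 r 38.3
[0, 0.0041, -0.0068, 0.0003, -0.003, 0.0, 0.002], [0, 0.0052, -0.006, 0.0003, 0, 0, 0], [0, 0.0064, -0.0048, 0.0003, 0, 0, 0], [0, 0.0072, -0.0033, 0.0003, 0, 0, 0], [0, 0.0077, -0.0018, 0.0003, 0, 0, 0], [0, 0.0079, -0.0001, 0.0003, 0, 0, 0],
```

Tracking is excellent (72° commanded, 75° made), so I use longer runs.

```bash
python3 -c "
from h import *
crank(10)"
```

```text
t 4.3 p [613.4 245.2 105.8] yaw -89.9 z [ 0.003  0.    -1.   ] F [-1.9 -4.1  1.1] w 16.0 j [ 0.63  0.55 -0.06  0.   -0.96 -0.62]
theta 66.8 r 38.3
[0, 0.0041, -0.0068, 0.0003, -0.003, 0.0, 0.002], [0, 0.0052, -0.006, 0.0003, 0, 0, 0], [0, 0.0064, -0.0048, 0.0003, 0, 0, 0], [0, 0.0072, -0.0033, 0.0003, 0, 0, 0], [0, 0.0077, -0.0018, 0.0003, 0, 0, 0], [0, 0.0079, -0.0001, 0.0003, 0, 0, 0], [0, 0.0078, 0.0015, 0.0003, 0, 0, 0], [0, 0.0073, 0.0031, 0.0003, 0, 0, 0], [0, 0.0065, 0.0046, 0.0003, 0, 0, 0], [0, 0.0054, 0.0058, 0.0003, 0, 0, 0],
```

drive_tool(
  moves=[
    [[0,0.0041,-0.0068,0.0003,-0.003,0,0.002],[0,0.0052,-0.006,0.0003,0,0,0],[0,0.0064,-0.0048,0.0003,0,0,0],[0,0.0072,-0.0033,0.0003,0,0,0],[0,0.0077,-0.0018,0.0003,0,0,0],[0,0.0079,-0.0001,0.0003,0,0,0],[0,0.0078,0.0015,0.0003,0,0,0],[0,0.0073,0.0031,0.0003,0,0,0],[0,0.0065,0.0046,0.0003,0,0,0],[0,0.0054,0.0058,0.0003,0,0,0]],
  ],
)

```text
clock: 5.3
position: [621.4, 178.3, 102.4]
ee_rot: [-0.706, 0.708, 0.003, 0.003]
contact_force: [-2.9, 5.0, -0.6]
gripper_width: 16.2
```

```bash
python3 -c "
from h import *
crank(5)"
```

```text
t 5.3 p [621.4 178.3 102.4] yaw -90.11 z [-0.     0.009 -1.   ] F [-2.9  5.  -0.6] w 16.2 j [ 0.53  0.53 -0.1  -0.01 -0.94 -0.52]
theta -54.0 r 39.3
[0, 0.003, 0.0076, 0.0003, 0.0, 0.009, -0.002], [0, 0.0025, 0.0076, 0.0003, 0, 0, 0], [0, 0.0008, 0.0079, 0.0003, 0, 0, 0], [0, -0.0008, 0.0079, 0.0003, 0, 0, 0], [0, -0.0025, 0.0076, 0.0003, 0, 0, 0],
```

drive_tool(
  moves=[
    [[0,0.003,0.0076,0.0003,0,0.009,-0.002],[0,0.0025,0.0076,0.0003,0,0,0],[0,0.0008,0.0079,0.0003,0,0,0],[0,-0.0008,0.0079,0.0003,0,0,0],[0,-0.0025,0.0076,0.0003,0,0,0]],
  ],
)

```text
clock: 5.8
position: [583.2, 175.0, 100.8]
ee_rot: [-0.707, 0.707, -0.002, 0.004]
contact_force: [2.3, 2.3, -3.7]
gripper_width: 15.9
```

```bash
python3 -c "
from h import *
crank(4)"
```

```text
t 5.8 p [583.2 175.  100.8] yaw -90.0 z [ 0.008  0.002 -1.   ] F [ 2.3  2.3 -3.7] w 15.9 j [ 0.56  0.47 -0.21  0.   -0.88 -0.56]
theta -113.3 r 38.1
[0, -0.0039, 0.0069, 0.0003, -0.008, 0.002, -0.0], [0, -0.0052, 0.006, 0.0003, 0, 0, 0], [0, -0.0064, 0.0047, 0.0003, 0, 0, 0], [0, -0.0072, 0.0033, 0.0003, 0, 0, 0],
```

drive_tool(
  moves=[
    [[0,-0.0039,0.0069,0.0003,-0.004,0.001,0],[0,-0.0052,0.006,0.0003,0,0,0],[0,-0.0064,0.0047,0.0003,0,0,0],[0,-0.0072,0.0033,0.0003,0,0,0]],
  ],
)

```text
clock: 6.2
position: [562.4, 200.1, 99.5]
ee_rot: [0.707, -0.707, 0.002, -0.004]
contact_force: [5.9, -0.1, -7.8]
gripper_width: 16.3
```

```bash
python3 -c "
from h import *
crank(4)"
```

```text
t 6.2 p [562.4 200.1  99.5] yaw -89.95 z [ 0.009  0.002 -1.   ] F [ 5.9 -0.1 -7.8] w 16.3 j [ 0.61  0.46 -0.24  0.   -0.86 -0.62]
theta -164.5 r 37.3
[0, -0.0076, 0.002, 0.0003, -0.009, 0.002, 0.001], [0, -0.0079, -0.0004, 0.0003, 0, 0, 0], [0, -0.0077, -0.002, 0.0003, 0, 0, 0], [0, -0.0071, -0.0035, 0.0003, 0, 0, 0],
```

drive_tool(
  moves=[
    [[0,-0.0076,0.002,0.0003,-0.004,0.001,0.001],[0,-0.0079,-0.0004,0.0003,0,0,0],[0,-0.0077,-0.002,0.0003,0,0,0],[0,-0.0071,-0.0035,0.0003,0,0,0]],
  ],
)

```text
clock: 6.6
position: [561.6, 212.9, 98.8]
ee_rot: [0.708, -0.706, 0.008, 0.019]
contact_force: [-4.0, -18.5, 9.6]
gripper_width: 16.0
```

```bash
python3 -c "
from h import *
crank(4)"
```

```text
t 6.6 p [561.6 212.9  98.8] yaw -89.88 z [-0.015 -0.038 -0.999] F [ -4.  -18.5   9.6] w 16.0 j [ 0.64  0.48 -0.21  0.03 -0.91 -0.66]
theta 175.5 r 36.8
[0, -0.0079, -0.0002, 0.0003, 0.015, -0.038, 0.002], [0, -0.0073, -0.003, 0.0003, 0, 0, 0], [0, -0.0065, -0.0045, 0.0003, 0, 0, 0], [0, -0.0055, -0.0058, 0.0003, 0, 0, 0],
```

The crank has stopped: it moved only about 20° of the 48° asked, with 18 N of reaction. I release gently and lift.

drive_tool(
  moves=[
    [[0,0,0,0,0.015,-0.038,0.002],[0.5,0,0,0,0,0,0],[0.5,0,0,0,0,0,0],[0.5,0,0,-0.01,0,0,0],[0.5,0,0,-0.03,0,0,0],[0.5,0,0,-0.04,0,0,0],[1,0,0,-0.04,0,0,0],[1,0,0,-0.04,0,0,0]],
  ],
)

```text
clock: 7.4
position: [556.8, 212.1, 262.1]
ee_rot: [0.708, -0.706, -0.001, 0.011]
contact_force: [0.7, 0.3, 0.1]
gripper_width: 70.1
```

Run:
```python
from h import *
st()
im,d,T,f,cx,cy=cam('wrist'); P=cloud(d,T,f,cx,cy); np.savez('w3',im=im,P=P); save(im,'w3')
im,d,T,f,cx,cy=cam('scene'); save(im,'s3',4,(225,140,365,240))
P=cloud(d,T,f,cx,cy); np.savez('s3',im=im,P=P)
```

```text
t 7.4 p [556.8 212.1 262.1] yaw -89.86 z [-0.018 -0.015 -1.   ] F [0.7 0.3 0.1] w 70.1 j [ 0.64  0.33 -0.    0.   -1.27 -0.63]
```

View pics/w3.png

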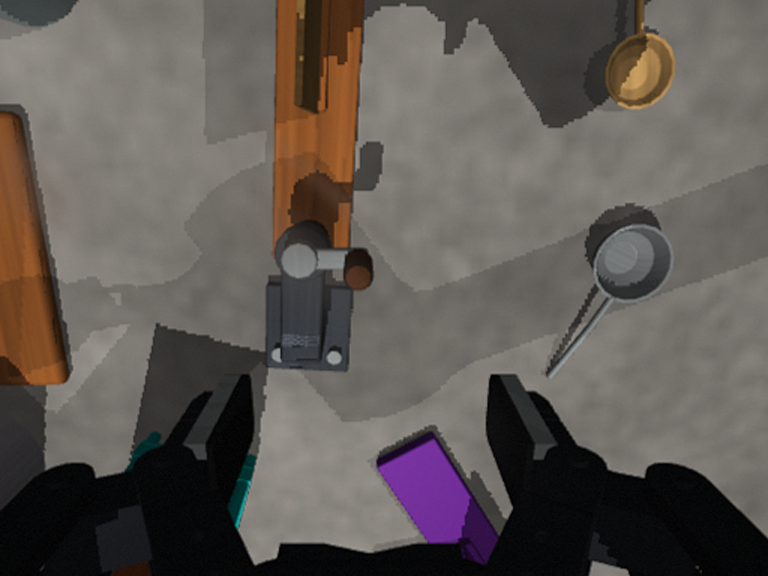

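View pics/s3.png

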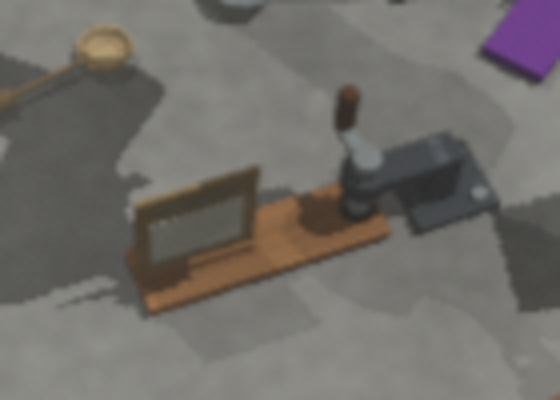

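The wrist picture shows the knob at (358,268), straight beside the hub at (300,260). In the scene crop the pad rests on the foot at (355,205). I now compare the knob height and the card position numerically.

Run:
```python
from h import *
z=np.load('w3.npz'); P=z['P']
def sel(u0,u1,v0,v1,z0,z1,P=P):
    Q=P[v0:v1,u0:u1].reshape(-1,3); return Q[(Q[:,2]>z0)&(Q[:,2]<z1)]
k=sel(222,256,160,200,100,150); kt=k[k[:,2]>np.percentile(k[:,2],90)-4]; print('knob',kt.mean(0),cv2.minEnclosingCircle(kt[:,:2].astype(np.float32)))
v=kt.mean(0)[:2]-AX; print(np.degrees(np.arctan2(v[1],v[0])),np.linalg.norm(v))
a=sel(183,240,155,190,80,105); print(np.percentile(a[:,2],[50,95]))
f_=sel(170,250,0,170,9,19); print('foot',cv2.minAreaRect(f_[:,:2].astype(np.float32)))
c=sel(170,250,0,90,115,130); print('card',c.mean(0),cv2.minAreaRect(c[:,:2].astype(np.float32)))
for n in ['scene','s3']:
    P2=np.load(n+'.npz')['P']; c=sel(255,300,170,230,115,132,P2); r=cv2.minAreaRect(c[:,:2].astype(np.float32)); 
    fr=sel(255,330,170,230,9,19,P2); print(n,len(c),r,c[:,1].min(),cv2.minAreaRect(fr[:,:2].astype(np.float32)))
```

```text
knob [560.53744087 211.2123487  126.12340548] ((560.5573120117188, 211.7395782470703), 8.610150337219238)
178.16117828208846 37.78201504822834
[87.81224823 90.04070278]
foot ((592.4718017578125, 135.37753295898438), (182.947021484375, 60.20257568359375), 85.97950744628906)
card [589.28982457  94.81104458 122.81159407] ((589.566162109375, 94.84650421142578), (50.125389099121094, 4.356746673583984), 85.93871307373047)
scene 88 ((587.818115234375, 70.15565490722656), (99.05946350097656, 7.500439167022705), 85.35733032226562) 20.554412335544725 ((593.6612548828125, 144.26644897460938), (249.9290313720703, 62.58757781982422), 85.55392456054688)
s3 92 ((587.8338012695312, 69.97621154785156), (99.45540618896484, 7.584427833557129), 85.52957153320312) 20.127530374172892 ((594.1973266601562, 144.05902099609375), (249.8654022216797, 62.43366241455078), 85.35816192626953)
```

Run:
```python
from h import *
plan([556,-285,260],270,1,maxstep=42)
```

```text
[1, 0.0415, 0.0005, 0.001, 0.0, -0.001, 0.0]
[1, 0.0415, 0.0005, 0.001, 0.0, -0.001, 0.0]
[1, 0.0415, 0.0005, 0.001, 0.0, -0.001, 0.0]
[1, 0.0415, 0.0004, 0.0009, 0.0, -0.001, 0.0]
[1, 0.0415, 0.0004, 0.0009, 0.0, -0.001, 0.0]
[1, 0.0415, 0.0004, 0.0009, 0.0, -0.001, 0.0]
[1, 0.0415, 0.0004, 0.0009, 0.0, -0.001, 0.0]
[1, 0.0415, 0.0004, 0.0008, 0.0, -0.001, 0.0]
[1, 0.0415, 0.0004, 0.0008, 0.0, -0.001, 0.0]
[1, 0.0416, 0.0004, 0.0008, 0.0, -0.001, 0.0]
[1, 0.0416, 0.0004, 0.0007, 0.0, -0.001, 0.0]
[1, 0.0416, 0.0004, 0.0007, 0.0, -0.001, 0.0]
```

drive_tool(
  moves=[
    [[1,0.0415,0.0005,0.001,0,-0.001,0],[1,0.0415,0.0005,0.001,0,-0.001,0],[1,0.0415,0.0005,0.001,0,-0.001,0],[1,0.0415,0.0004,0.001,0,-0.001,0],[1,0.0415,0.0004,0.001,0,-0.001,0],[1,0.0415,0.0004,0.001,0,-0.001,0],[1,0.0415,0.0004,0.001,0,-0.001,0],[1,0.0415,0.0004,0.001,0,-0.001,0],[1,0.0415,0.0004,0.001,0,-0.001,0],[1,0.0415,0.0004,0.001,0,-0.001,0],[1,0.0415,0.0004,0.001,0,-0.001,0],[1,0.02,0.0004,0.001,0,-0.001,0],[1,0,0,0,0,0,0],[1,0,0,0,0,0,0]],
  ],
)

```text
clock: 8.9
position: [561.5, -270.4, 265.9]
ee_rot: [0.715, -0.7, -0.001, -0.004]
contact_force: [0.4, 0.3, -0.8]
gripper_width: 85.5
```

Run:
```python
from h import *
st()
im,d,T,f,cx,cy=cam('wrist'); P=cloud(d,T,f,cx,cy); np.savez('w4',im=im,P=P); save(im,'w4')
```

```text
t 8.9 p [ 561.5 -270.4  265.9] yaw -88.79 z [ 0.005  0.007 -1.   ] F [ 0.4  0.3 -0.8] w 85.5 j [-0.19  0.36  0.06 -0.01 -1.27  0.22]
```

View pics/w4.png

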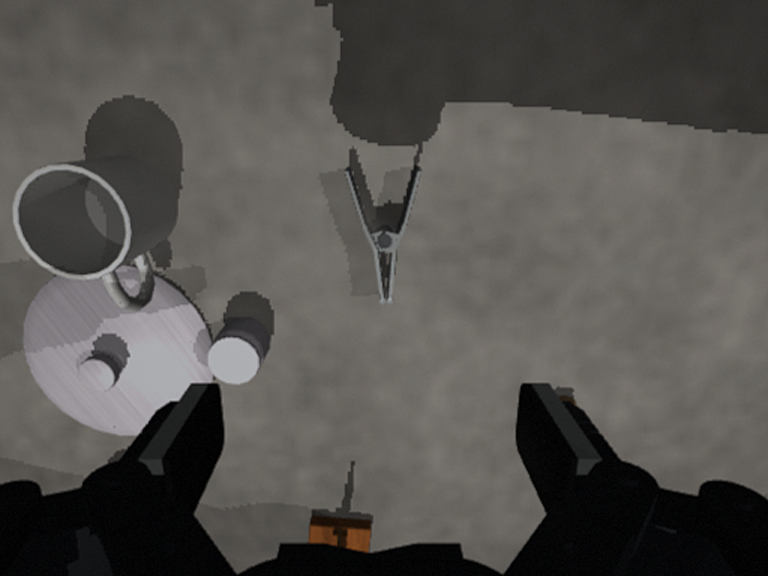

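The clip is in view: pivot at (385,240), jaw tips at (386,298), handle ends at (349,170) and (418,168).

Run:
```python
from h import *
z=np.load('w4.npz'); P=z['P']
Q=P[95:210,220:290].reshape(-1,3); Q=Q[(Q[:,2]>25)&(Q[:,2]<45)]
print(len(Q),np.percentile(Q[:,2],[5,50,95]))
o=np.argsort(Q[:,1]);Q=Q[o]
rows=[]
for y in np.arange(Q[0,1],Q[-1,1],5):
    s=Q[(Q[:,1]>=y)&(Q[:,1]<y+5)]; rows.append((s[:,1].mean(),s[:,0].min(),s[:,0].max(),len(s)))
rows=np.array(rows); print(rows.round(1))
b=rows[rows[:,0]<rows[0,0]+40]; L=np.polyfit(b[:,0],b[:,1],1);H=np.polyfit(b[:,0],b[:,2],1); print('edges slopes',L,H)
print('y ext',Q[0,1],Q[-1,1], np.degrees(np.arctan((L[0]+H[0])/2)))
for px in [(385,240),(386,298)]:
    u,v=int(px[0]/1.5),int(px[1]/1.5); print(px,P[v-1:v+2,u-1:u+2].reshape(-1,3).round(1)[[0,4,8]])
```

```text
783 [27.73450545 33.30831862 34.73642466]
[[-318.6  526.6  580.7   23. ]
 [-314.   527.3  580.7   34. ]
 [-308.8  528.1  578.4   33. ]
 [-303.5  529.2  576.2   32. ]
 [-298.7  530.1  575.    31. ]
 [-293.7  531.8  573.9   33. ]
 [-288.8  532.9  571.6   30. ]
 [-283.8  533.8  570.5   30. ]
 [-278.9  534.7  568.2   32. ]
 [-273.2  536.7  567.    86. ]
 [-268.8  538.7  563.5   98. ]
 [-263.8  540.8  561.2   80. ]
 [-259.2  542.8  558.8   40. ]
 [-253.9  542.6  557.5   25. ]
 [-248.8  542.5  557.4   24. ]
 [-243.6  543.4  556.1   27. ]
 [-238.4  543.2  556.    24. ]
 [-233.7  543.1  554.7   22. ]
 [-228.7  544.   553.4   25. ]
 [-223.4  543.9  553.3   29. ]
 [-219.7  543.8  553.2   25. ]]
edges slopes [2.13101714e-01 5.94181065e+02] [-3.23414579e-01  4.78403070e+02]
y ext -321.2347460535567 -218.06115157074873 -3.1570319031295995
(385, 240) [[ 552.2 -268.2   33.1]
 [ 551.  -267.    33. ]
 [ 549.9 -266.1   33.7]]
(386, 298) [[ 5.496e+02 -2.219e+02  2.970e+01]
 [ 5.473e+02 -2.103e+02 -4.000e-01]
 [ 5.474e+02 -2.211e+02  3.470e+01]]
```

Run:
```python
from h import *
plan([553.3,-305.4,110],273.2,1,maxstep=36)
```

```text
[1, 0.0072, 0.002, 0.0311, -0.001, 0.001, -0.007]
[1, 0.0072, 0.002, 0.0312, -0.001, 0.001, -0.007]
[1, 0.0071, 0.002, 0.0312, -0.001, 0.001, -0.007]
[1, 0.0071, 0.002, 0.0312, -0.001, 0.001, -0.007]
[1, 0.007, 0.002, 0.0312, -0.001, 0.001, -0.007]
```

drive_tool(
  moves=[
    [[1,0.0072,0.002,0.031,-0.001,0.001,-0.007],[1,0.0072,0.002,0.031,-0.001,0.001,-0.007],[1,0.0071,0.002,0.031,-0.001,0.001,-0.007],[1,0.0071,0.002,0.031,-0.001,0.001,-0.007],[1,0.007,0.002,0.031,-0.001,0.001,-0.007],[1,0,0,0,0,0,0],[1,0,0,0,0,0,0]],
  ],
)

```text
clock: 9.65
position: [559.1, -296.4, 112.7]
ee_rot: [0.733, -0.681, 0.004, -0.003]
contact_force: [0.0, 0.1, 0.2]
gripper_width: 85.5
```

Run:
```python
from h import *
st()
im,d,T,f,cx,cy=cam('wrist'); P=cloud(d,T,f,cx,cy); np.savez('w5',im=im,P=P); save(im,'w5')
Q=P[60:300,150:320].reshape(-1,3); Q=Q[(Q[:,2]>28)&(Q[:,2]<40)&(Q[:,1]<-200)&(abs(Q[:,0]-552)<40)]
o=np.argsort(Q[:,1]);Q=Q[o]
for y in np.arange(Q[0,1],Q[-1,1],6):
    s=Q[(Q[:,1]>=y)&(Q[:,1]<y+6)]; print(s[:,1].mean().round(1),s[:,0].min().round(1),s[:,0].max().round(1),len(s))
print(Q[0,1],Q[-1,1])
plan([553.3,-305.4,8],273.2,1,maxstep=36)
```

```text
t 9.65 p [ 559.1 -296.4  112.7] yaw -85.77 z [ 0.009 -0.001 -1.   ] F [0.  0.1 0.2] w 85.5 j [-0.23  0.49 -0.13 -0.   -0.94  0.31]
-317.9 526.1 581.1 83
-312.2 527.5 580.7 102
-306.1 528.9 578.3 92
-300.3 530.1 576.0 93
-294.1 530.9 574.3 96
-288.1 532.5 572.5 86
-282.3 534.0 570.8 88
-275.7 535.4 568.3 129
-270.4 537.7 565.8 316
-264.4 539.8 562.5 217
-258.8 542.2 559.9 115
-252.1 542.5 558.0 71
-246.1 542.9 556.8 61
-240.3 543.0 556.4 67
-233.9 543.6 555.2 68
-228.0 543.8 553.9 60
-222.1 543.1 553.6 71
-321.1945479721496 -219.71397059722744
[1, 0.0029, 0.0024, 0.0348, -0.003, -0.0, 0.006]
[1, 0.0029, 0.0023, 0.0349, -0.003, -0.0, 0.006]
[1, 0.003, 0.0022, 0.0349, -0.003, -0.0, 0.006]
```

View pics/w5.png

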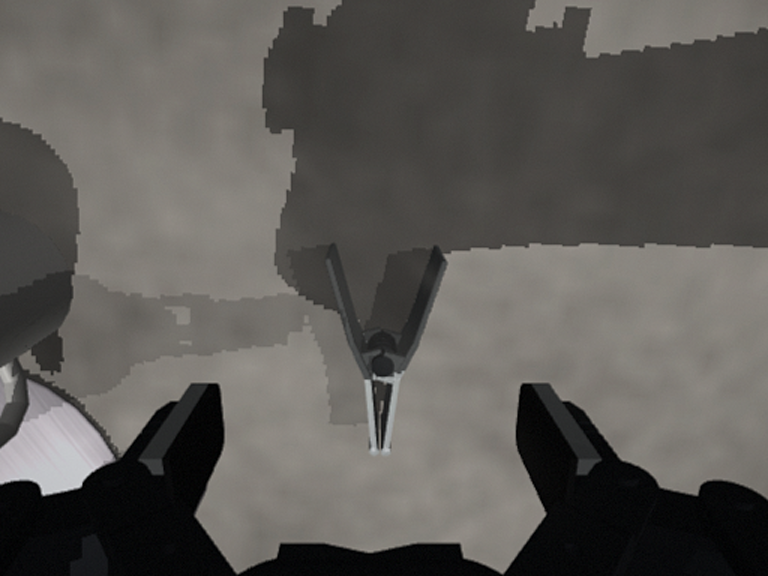

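The clip is centred between the fingers: handle ends at (330,245) and (440,250), pivot at (382,360). I descend in two stages.

drive_tool(
  moves=[
    [[1,0.003,0.0024,0.03,-0.003,0,0.006],[1,0.003,0.0023,0.03,-0.003,0,0.006],[1,0.002,0.001,0,0,0,0.006],[1,0,0,0,0,0,0]],
  ],
)

```text
clock: 10.1
position: [561.7, -304.0, 62.0]
ee_rot: [0.728, -0.685, 0.01, -0.005]
contact_force: [0.8, 0.5, 0.6]
gripper_width: 85.4
```

Run:
```python
from h import *
st()
plan([553.3,-305.4,8],273.2,.85,maxstep=20)
```

```text
t 10.1 p [ 561.7 -304.    62. ] yaw -86.55 z [ 0.02  -0.006 -1.   ] F [0.8 0.5 0.6] w 85.4 j [-0.24  0.55 -0.18  0.   -0.82  0.3 ]
[0.85, 0.0002, 0.0032, 0.018, -0.007, -0.003, 0.001]
[0.85, 0.0002, 0.0031, 0.018, -0.007, -0.003, 0.001]
[0.85, 0.0003, 0.003, 0.018, -0.007, -0.003, 0.001]
```

drive_tool(
  moves=[
    [[1,0,0.01,0,-0.02,-0.006,0]],
  ],
)

```text
clock: 10.2
position: [553.0, -304.5, 64.1]
ee_rot: [0.729, -0.685, 0.002, 0.0]
contact_force: [0.7, -1.2, -0.1]
gripper_width: 85.6
```

Run:
```python
from h import *
st()
plan([553.3,-305.4,8],273.2,.85,maxstep=20)
```

```text
t 10.2 p [ 553.  -304.5   64.1] yaw -86.47 z [ 0.003 -0.003 -1.   ] F [ 0.7 -1.2 -0.1] w 85.6 j [-0.25  0.55 -0.18  0.   -0.84  0.31]
[0.85, 0.0003, -0.0, 0.0187, -0.001, -0.001, 0.002]
[0.85, 0.0003, -0.0, 0.0187, -0.001, -0.001, 0.002]
[0.85, 0.0003, -0.0001, 0.0187, -0.001, -0.001, 0.002]
```

drive_tool(
  moves=[
    [[1,0.0003,0.0015,0.02,-0.004,0,0.001],[1,0.0003,0.0015,0.02,-0.004,0,0.001]],
  ],
)

```text
clock: 10.4
position: [553.8, -306.9, 31.3]
ee_rot: [0.728, -0.685, 0.005, 0.001]
contact_force: [-0.8, 0.0, -0.0]
gripper_width: 85.6
```

Run:
```python
from h import *
st()
plan([553.3,-305.4,8],273.2,.85,maxstep=20)
```

```text
t 10.4 p [ 553.8 -306.9   31.3] yaw -86.52 z [ 0.006 -0.007 -1.   ] F [-0.8  0.  -0. ] w 85.6 j [-0.25  0.59 -0.21  0.01 -0.77  0.3 ]
[0.85, -0.0008, 0.0003, 0.0117, -0.003, -0.004, 0.002]
[0.85, -0.0008, 0.0002, 0.0117, -0.003, -0.004, 0.002]
```

drive_tool(
  moves=[
    [[1,-0.0005,0.001,0.014,-0.006,-0.004,0.001],[1,-0.0005,0.001,0.01,-0.004,-0.003,0.001]],
  ],
)

```text
clock: 10.6
position: [552.5, -306.4, 9.0]
ee_rot: [0.728, -0.686, -0.0, 0.001]
contact_force: [0.4, 0.2, 0.6]
gripper_width: 85.4
```

Run:
```python
from h import *
st()
plan([553.3,-305.4,8],273.2,.85,maxstep=20)
im,d,T,f,cx,cy=cam('wrist'); save(im,'w6')
```

```text
t 10.6 p [ 552.5 -306.4    9. ] yaw -86.62 z [-0.002 -0.002 -1.   ] F [0.4 0.2 0.6] w 85.4 j [-0.25  0.62 -0.22  0.   -0.73  0.31]
[0.85, -0.001, -0.0008, 0.001, 0.002, -0.002, 0.003]
```

View pics/w6.png

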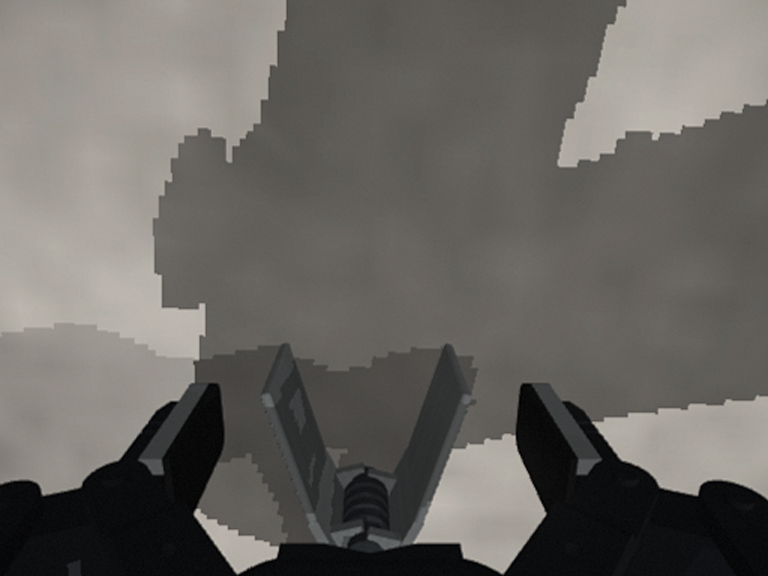

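The handle plates, ends at (265,400) and (470,400), stand between the pads at (190,430) and (560,430). I squeeze.

drive_tool(
  moves=[
    [[0,0,0,0,0,0,0],[0,0,0,0,0,0,0],[0,0,0,0,0,0,0],[0,0,0,0,0,0,0],[0,0,0,0,0,0,0],[0,0,0,0,0,0,0]],
  ],
)

```text
clock: 11.25
position: [555.2, -307.9, 13.4]
ee_rot: [0.728, -0.685, 0.003, 0.001]
contact_force: [0.5, 0.5, -0.2]
gripper_width: 23.2
```

Run:
```python
from h import *
st()
im,d,T,f,cx,cy=cam('wrist'); save(im,'w7')
```

```text
t 11.25 p [ 555.2 -307.9   13.4] yaw -86.52 z [ 0.004 -0.005 -1.   ] F [ 0.5  0.5 -0.2] w 23.2 j [-0.25  0.62 -0.21  0.01 -0.74  0.31]
```

View pics/w7.png

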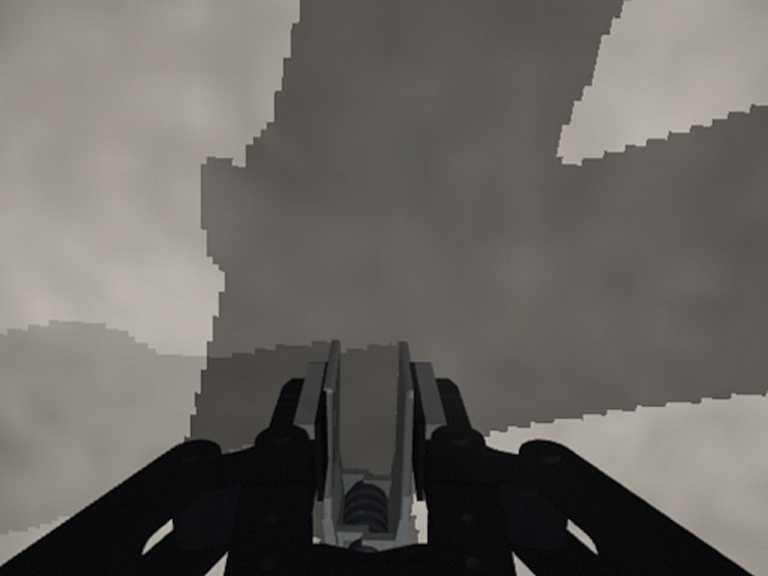

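The clip is squeezed open: the plates are parallel at x of about 335 and 403, between the pads. I lift.

drive_tool(
  moves=[
    [[0,0,0,-0.015,0,0,0],[0,0,0,-0.02,0,0,0],[0,0,0,-0.02,0,0,0],[0,0,0.001,0,0,0,0],[0,0,0.001,0,0,0,0]],
  ],
)

```text
clock: 11.8
position: [552.0, -307.2, 71.0]
ee_rot: [0.728, -0.685, 0.002, 0.001]
contact_force: [-0.9, 0.0, -1.1]
gripper_width: 23.4
```

Run:
```python
from h import *
st()
im,d,T,f,cx,cy=cam('wrist'); save(im,'w8')
im,d,T,f,cx,cy=cam('top'); save(im,'t8',6,(320,130,420,220)); P=cloud(d,T,f,cx,cy); np.savez('t8',im=im,P=P)
im,d,T,f,cx,cy=cam('scene'); save(im,'s8',4,(120,160,320,300)); P=cloud(d,T,f,cx,cy); np.savez('s8',im=im,P=P)
```

```text
t 11.8 p [ 552.  -307.2   71. ] yaw -86.51 z [ 0.001 -0.004 -1.   ] F [-0.9  0.  -1.1] w 23.4 j [-0.25  0.54 -0.17  0.   -0.85  0.31]
```

View pics/s8.png

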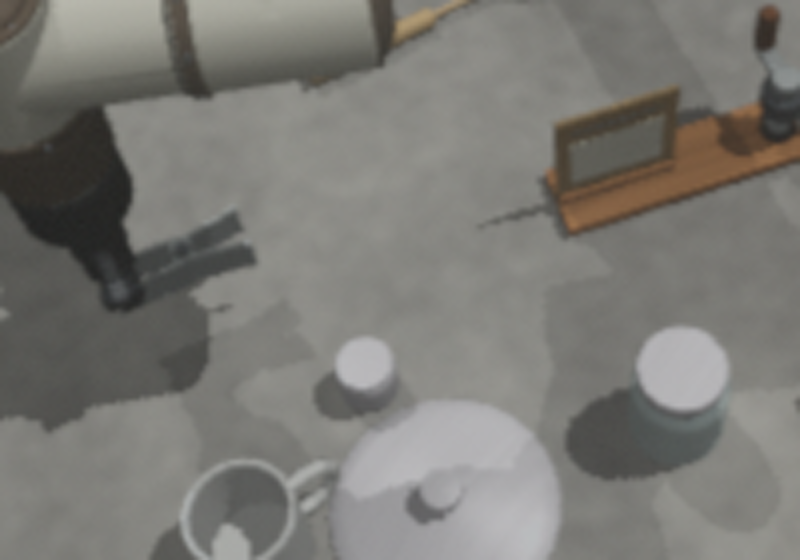

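View pics/t8.png

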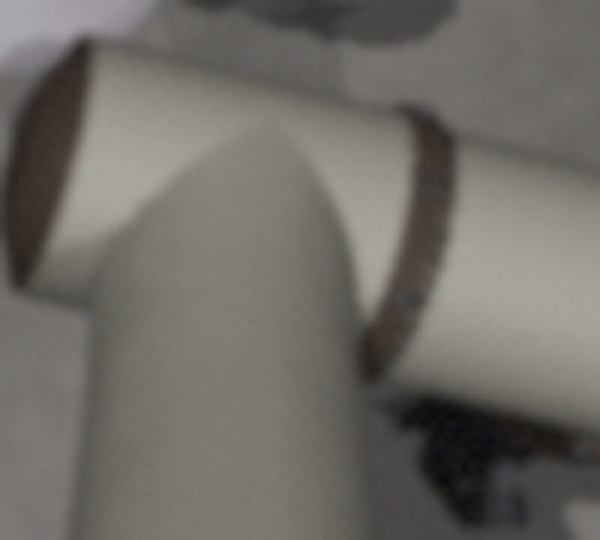

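View pics/w8.png

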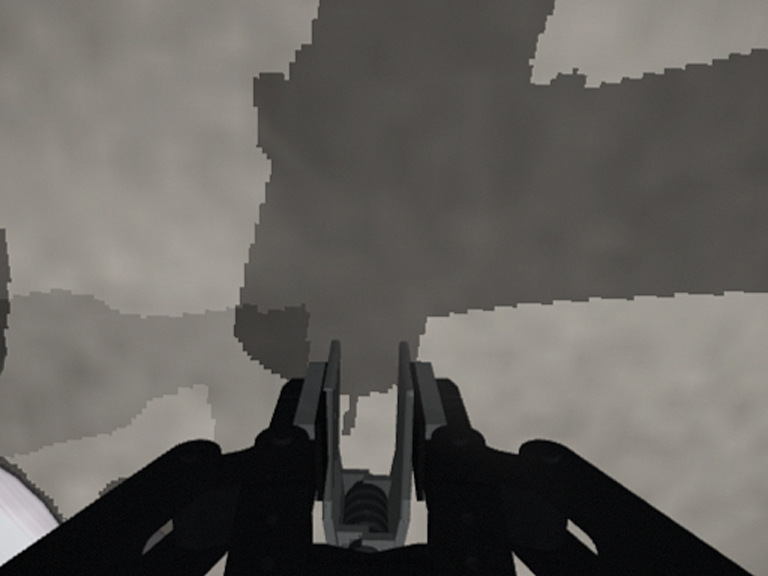

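The scene crop shows the clip in the air, its jaw tips open at (238,218) and (255,257), pointing at the card.

```bash
cat >> h.py <<'E'
def clipmeas(P,box,zl,zh):
    u0,u1,v0,v1=box; Q=P[v0:v1,u0:u1].reshape(-1,3); Q=Q[(Q[:,2]>zl)&(Q[:,2]<zh)]; return Q
E
python3 - <<'E'
from h import *
P=np.load('s8.npz')['P']
Q=clipmeas(P,(153,190,208,238),45,110); s=np.array([552,-307.2])
print(len(Q),np.percentile(Q[:,2],[2,50,90,98]))
T=Q[Q[:,2]>np.percentile(Q[:,2],98)-7]
o=np.argsort(T[:,1]);T=T[o]
for y in np.arange(T[0,1],T[-1,1],6):
    q=T[(T[:,1]>=y)&(T[:,1]<y+6)]
    if len(q): print(q[:,1].mean().round(1),q[:,0].min().round(1),q[:,0].max().round(1),len(q), q[:,2].mean().round(1))
print(T[-1])
E
```

```text
378 [58.89238208 79.25148767 91.79526619 93.81701436]
-291.1 538.6 565.3 9 90.3
-285.2 539.4 562.7 7 89.8
-278.7 538.6 564.7 9 90.2
-272.4 539.3 563.6 8 90.5
-266.7 539.3 561.9 15 90.8
-260.9 538.8 560.3 15 91.3
-255.5 543.3 560.5 10 90.7
-249.1 538.5 561.8 9 91.0
-242.9 537.6 562.9 8 90.4
-236.8 534.6 563.8 8 91.0
-230.5 532.5 565.2 9 90.0
-224.5 534.1 563.7 5 89.5
-218.8 530.5 567.2 9 91.3
-215.2 533.8 561.9 2 93.4
[ 533.7873401  -215.11874955   94.46283617]
```

Run:
```python
from h import *
plan([576.5,-100,70],266.3,0,maxstep=25)
```

```text
[0, -0.0228, -0.0041, -0.0001, 0.0, -0.0, 0.014]
[0, -0.0229, -0.0038, -0.0001, 0.0, -0.0, 0.014]
[0, -0.0229, -0.0035, -0.0, 0.0, -0.0, 0.014]
[0, -0.023, -0.0032, -0.0, 0.0, -0.0, 0.014]
[0, -0.023, -0.0029, -0.0, 0.0, -0.0, 0.014]
[0, -0.0231, -0.0025, -0.0, 0.0, -0.0, 0.014]
[0, -0.0231, -0.0022, -0.0, 0.0, -0.0, 0.014]
[0, -0.0231, -0.0019, 0.0, 0.0, -0.0, 0.014]
[0, -0.0231, -0.0016, 0.0, 0.0, -0.0, 0.014]
```

drive_tool(
  moves=[
    [[0,-0.0228,-0.0041,0,0,0,0.014],[0,-0.0229,-0.0038,0,0,0,0.014],[0,-0.0229,-0.0035,0,0,0,0.014],[0,-0.023,-0.0032,0,0,0,0.014],[0,-0.023,-0.0029,0,0,0,0.014],[0,-0.023,-0.0025,0,0,0,0.014],[0,-0.02,-0.0022,0,0,0,0.014],[0,-0.01,-0.001,0,0,0,0.014]],
  ],
)

```text
clock: 12.75
position: [568.6, -134.5, 61.3]
ee_rot: [-0.685, 0.728, 0.005, -0.006]
contact_force: [-0.3, 0.8, 0.2]
gripper_width: 23.4
```

Run:
```python
from h import *
st()
plan([576.5,-95,67],266.3,0,maxstep=25)
```

```text
t 12.75 p [ 568.6 -134.5   61.3] yaw -93.47 z [-0.016 -0.002 -1.   ] F [-0.3  0.8  0.2] w 23.4 j [ 0.05  0.5  -0.29  0.   -0.8  -0.11]
[0, -0.02, -0.0027, -0.0029, 0.008, -0.002, 0.002]
[0, -0.02, -0.0027, -0.0029, 0.008, -0.002, 0.002]
```

drive_tool(
  moves=[
    [[0,-0.02,-0.0027,-0.004,0.012,-0.002,0.002],[0,-0.018,-0.0027,-0.003,0.006,-0.002,0.001],[0,0,0,0,0,0,0]],
  ],
)

```text
clock: 13.05
position: [575.1, -94.2, 65.3]
ee_rot: [-0.685, 0.729, 0.001, -0.001]
contact_force: [0.5, 0.0, -0.2]
gripper_width: 23.2
```

Run:
```python
from h import *
st()
im,d,T,f,cx,cy=cam('scene'); save(im,'s9',5,(180,150,320,260)); P=cloud(d,T,f,cx,cy); np.savez('s9',im=im,P=P)
im,d,T,f,cx,cy=cam('top'); save(im,'t9',6,(210,140,330,220)); P=cloud(d,T,f,cx,cy); np.savez('t9',im=im,P=P)
st()
```

```text
t 13.05 p [575.1 -94.2  65.3] yaw -93.57 z [-0.003  0.001 -1.   ] F [ 0.5  0.  -0.2] w 23.2 j [ 0.11  0.48 -0.3  -0.   -0.79 -0.18]
t 13.15 p [574.4 -95.6  64.9] yaw -93.67 z [-0.004  0.    -1.   ] F [-0.2  0.2 -0.8] w 23.7 j [ 0.11  0.48 -0.3  -0.   -0.79 -0.18]
```

View pics/s9.png

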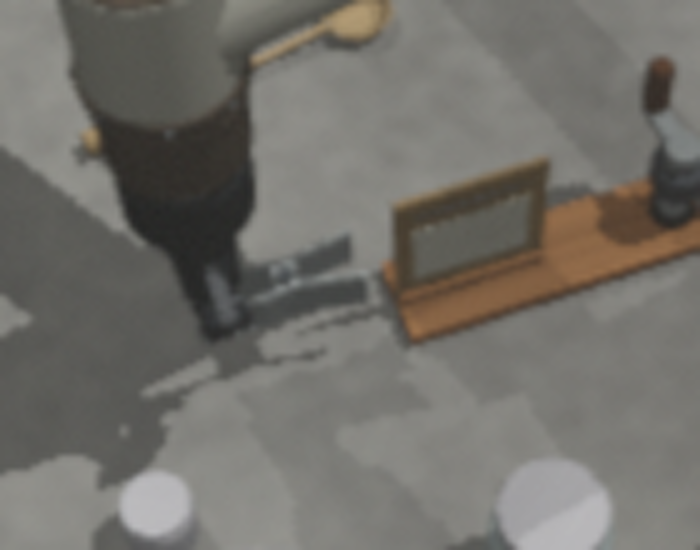

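View pics/t9.png

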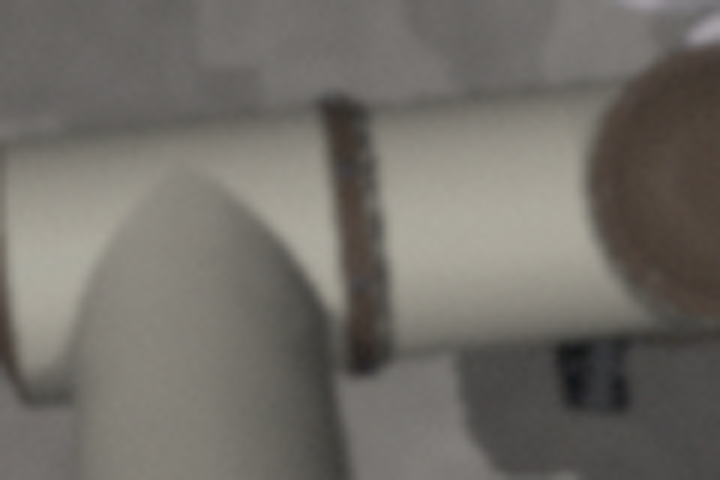

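In the scene crop the jaw tips at (350,237) and (367,290) straddle the line of the card, whose free edge is at (395,245). I now measure both in this same camera.

```bash
cat >> h.py <<'E'
def rel(P,box,cardbox,u=np.array([.0706,.9975])):
    n=np.array([u[1],-u[0]])
    c=clipmeas(P,cardbox,112,130); cm=c[:,:2]; r=cv2.minAreaRect(cm.astype(np.float32)); print('card',r,'ymin',c[:,1].min())
    E=np.array(r[0])-50*u; print('edge',E)
    Q=clipmeas(P,box,40,108); top=np.percentile(Q[:,2],97); print('clip top z',top,'low',np.percentile(Q[:,2],3))
    T=Q[Q[:,2]>top-7]; a=(T[:,:2]-E)@u; b=(T[:,:2]-E)@n; print('tip along',np.sort(a)[-6:].round(1))
    for y in np.arange(a.min(),a.max(),6):
        k=(a>=y)&(a<y+6)
        if k.sum(): print(a[k].mean().round(1),b[k].min().round(1),b[k].max().round(1),k.sum())
E
python3 - <<'E'
from h import *
P=np.load('s9.npz')['P']
rel(P,(228,255,193,213),(256,292,180,200))
E
```

```text
card ((587.892578125, 70.70402526855469), (100.0570068359375, 7.667447566986084), 85.5893325805664) ymin 20.664684161921485
edge [584.36257813  20.82902527]
clip top z 88.72248504095911 low 54.14180330381832
tip along [-28.4 -26.6 -26.1 -24.8 -24.5 -22.6]
-92.9 -12.1 11.9 5
-87.4 -14.2 13.0 8
-81.3 -15.7 11.1 7
-75.0 -9.9 11.0 14
-68.8 -10.5 10.9 15
-63.0 -9.0 8.7 8
-56.1 -10.6 11.4 6
-50.3 -12.3 14.3 7
-44.9 -14.9 15.4 7
-38.8 -15.0 15.5 6
-32.7 -13.6 18.2 6
-27.0 -16.8 19.1 7
-22.6 -18.8 -18.8 1
```

drive_tool(
  moves=[
    [[0,-0.01,0,0,0.003,0,0],[0,-0.01,0,0,0,0,0]],
  ],
)

```text
clock: 13.35
position: [574.9, -76.7, 63.9]
ee_rot: [-0.683, 0.731, 0.001, -0.001]
contact_force: [0.4, -0.3, -0.7]
gripper_width: 23.3
```

Run:
```python
from h import *
st()
plan([578.0,-46,64],266.2,0,maxstep=10)
```

```text
t 13.35 p [574.9 -76.7  63.9] yaw -93.87 z [-0.003 -0.    -1.   ] F [ 0.4 -0.3 -0.7] w 23.3 j [ 0.15  0.48 -0.31 -0.   -0.78 -0.21]
[0, -0.0077, -0.0003, -0.0, 0.001, -0.0, -0.0]
[0, -0.0077, -0.0003, -0.0, 0.001, -0.0, -0.0]
[0, -0.0077, -0.0003, -0.0, 0.001, -0.0, -0.0]
[0, -0.0077, -0.0003, -0.0, 0.001, -0.0, -0.0]
```

drive_tool(
  moves=[
    [[0,-0.0085,-0.0007,0,0.002,0,0],[0,-0.0085,-0.0007,0,0,0,0]],
  ],
)

```text
clock: 13.55
position: [577.2, -58.8, 63.6]
ee_rot: [-0.683, 0.731, 0.0, -0.001]
contact_force: [-0.1, 0.8, -1.4]
gripper_width: 23.5
```

Run:
```python
from h import *
st()
plan([578.0,-46,64],266.2,0,maxstep=10)
im,d,T,f,cx,cy=cam('scene'); save(im,'s10',5,(180,150,320,260)); P=cloud(d,T,f,cx,cy); np.savez('s10',im=im,P=P)
```

```text
t 13.55 p [577.2 -58.8  63.6] yaw -93.92 z [-0.002 -0.    -1.   ] F [-0.1  0.8 -1.4] w 23.5 j [ 0.18  0.48 -0.31 -0.   -0.78 -0.25]
[0, -0.0064, 0.0, -0.0002, 0.001, -0.0, -0.001]
[0, -0.0064, 0.0, -0.0002, 0.001, -0.0, -0.001]
```

View pics/s10.png

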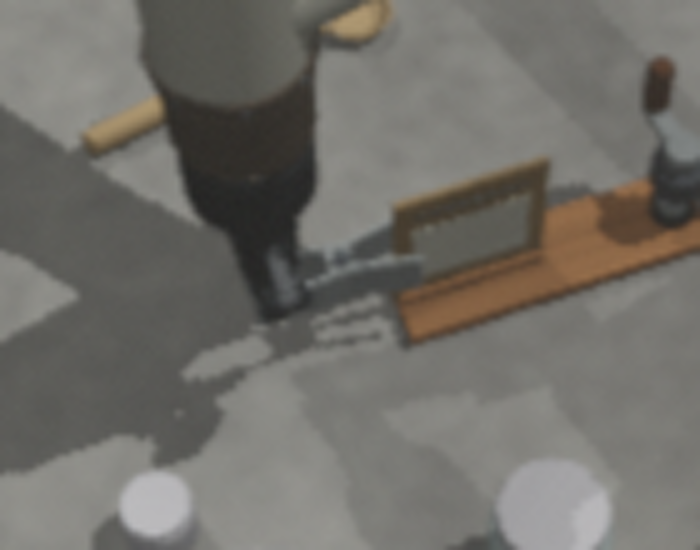

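The near jaw is now in front of the card at (415,265), with the other jaw hidden behind it. No contact force appears. I go about 13 mm further.

drive_tool(
  moves=[
    [[0,-0.0065,-0.0003,0,0.001,0,-0.001],[0,-0.0055,-0.0003,0,0,0,0],[0,0,0,0,0,0,0]],
  ],
)

```text
clock: 13.9
position: [579.4, -44.1, 63.8]
ee_rot: [-0.684, 0.73, -0.0, 0.0]
contact_force: [-0.4, -0.1, -0.2]
gripper_width: 23.5
```

Run:
```python
from h import *
st()
im,d,T,f,cx,cy=cam('scene'); save(im,'s11',6,(210,160,310,240)); P=cloud(d,T,f,cx,cy); np.savez('s11',im=im,P=P)
im,d,T,f,cx,cy=cam('wrist'); save(im,'w11')
st()
rel(P,(236,268,190,216),(260,292,180,200))
```

```text
t 13.9 p [579.4 -44.1  63.8] yaw -93.72 z [ 0. -0. -1.] F [-0.4 -0.1 -0.2] w 23.5 j [ 0.2   0.48 -0.31  0.   -0.78 -0.27]
t 14.0 p [579.2 -44.6  63.7] yaw -93.76 z [-0. -0. -1.] F [-0.  -0.3 -1. ] w 23.3 j [ 0.2   0.48 -0.31  0.   -0.78 -0.27]
card ((587.5138549804688, 73.4878158569336), (93.66495513916016, 9.596214294433594), 86.93730926513672) ymin 26.604182628002633
edge [583.98385498  23.61281586]
clip top z 101.5184666691383 low 53.55708265632277
tip along [22.  22.  22.4 23.7 25.  25.4]
-78.9 22.2 22.2 1
-2.8 1.0 1.2 3
1.5 1.9 3.6 4
8.3 0.4 2.1 4
14.4 1.5 3.0 4
20.8 2.2 3.7 5
24.7 -1.1 3.9 3
```

View pics/s11.png

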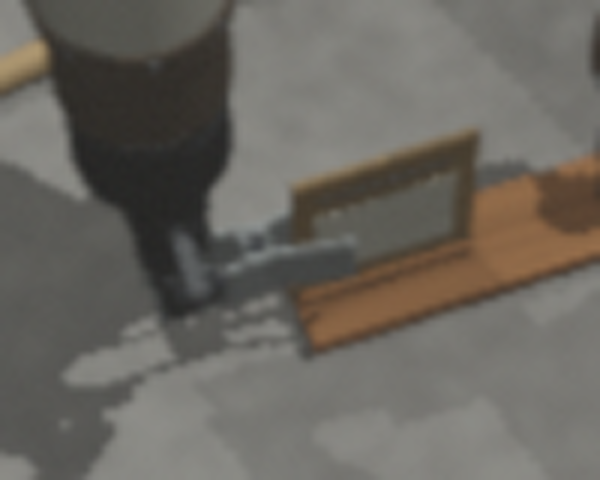

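View pics/w11.png

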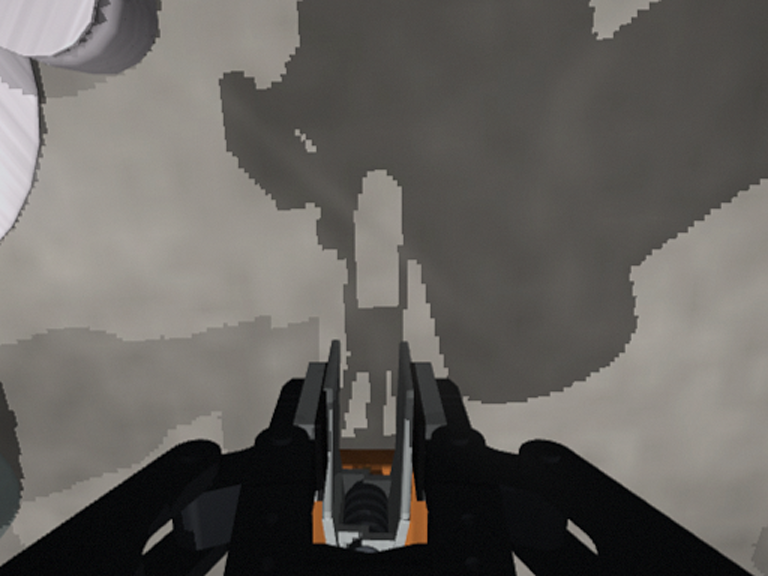

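Run:
```python
from h import *
P=np.load('s11.npz')['P']; E=np.array([584.36,20.83]); u=np.array([.0706,.9975]); n=np.array([u[1],-u[0]])
Q=P[194:210,240:272].reshape(-1,3); a=(Q[:,:2]-E)@u; b=(Q[:,:2]-E)@n
k=(b>6)&(b<30)&(a>-60)&(a<45)&(Q[:,2]>45)&(Q[:,2]<100); print('tip',np.sort(a[k])[-8:].round(1),'z',np.percentile(Q[k,2],[3,97]))
for y in range(-50,40,8):
    m=k&(a>=y)&(a<y+8)
    if m.sum(): print(y,b[m].min().round(1),np.median(b[m]).round(1),b[m].max().round(1),m.sum(),Q[m,2].min().round(0),Q[m,2].max().round(0))
# card top now vs start
for f in ['scene','s11']:
    c=clipmeas(np.load(f+'.npz')['P'],(256,292,180,200),112,130); aa=(c[:,:2]-E)@u; bb=(c[:,:2]-E)@n; m=(abs(bb)<4); print(f,aa[m].min().round(1),aa[m].max().round(1),np.median(bb[m]).round(2))
```

```text
tip [22.7 23.  25.1 25.1 25.3 25.3 25.5 26.9] z [52.84129302 86.35378718]
-42 10.8 12.7 14.4 14 57.0 86.0
-34 9.9 11.3 13.4 17 51.0 87.0
-26 8.5 10.5 12.4 13 53.0 86.0
-18 6.3 9.9 11.4 20 53.0 84.0
-10 7.7 12.5 13.6 15 55.0 87.0
-2 10.5 13.0 15.1 18 53.0 87.0
6 11.2 14.4 16.3 19 50.0 84.0
14 13.2 16.7 18.7 15 56.0 87.0
22 14.2 17.8 19.2 11 55.0 83.0
scene -0.1 99.0 1.21
s11 -0.8 99.6 1.08
```

Near jaw: tip about 25 mm past the edge, outer face about 17 mm off the card's plane, height 53 to 87 mm, and the card has not moved. I hand in.

Run:
```python
from h import *
st(); print(arm.job_done()); st()
```

```text
t 14.0 p [579.2 -44.6  63.7] yaw -93.76 z [-0. -0. -1.] F [-0.  -0.3 -1. ] w 23.3 j [ 0.2   0.48 -0.31  0.   -0.78 -0.27]
the job is handed in; nothing more can be done
None
the job is handed in; nothing more can be done
```

I cranked the clamp to its stop and squeezed the clip open. It is now held level around the card's free edge, and I handed the job in at 14.0 s.

- **Clamp:** The knob turned about 330° clockwise and sank about 9 mm before it stopped hard, with roughly 18 N of reaction. I could not read the crank joint or the pad force directly. That it reached the end stop is inferred from that stall.
- **Stand:** Before-and-after pictures put the card within 1 mm of where it started.
- **Clip:** It is held fully open, with its handle plates parallel and the gripper reading 23 mm. The nearer jaw tip is about 25 mm past the card's edge, and its outer face is about 17 mm off the card's plane. The clip spans about 53 to 87 mm in height, so it sits at mid-height.
- **Contact:** The wrist force stayed within about 1 N of zero, so nothing seems to press on the card.
- **Not confirmed:** The far jaw is hidden behind the card, so its position rests on a measurement just before the final approach, when the clip was centred within about 1 mm. The top camera could not help because the arm blocked its view. I did not re-measure the other kitchen things afterwards, but I felt no unexpected contact.
- **Disagreements:** The cameras differed by 2 to 4 mm on absolute positions, so I took the final clip-to-card fit from the scene camera alone.

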